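# Pack the hung-up slot nuts down their magazine

### The arm

A 6-joint arm with a two-finger parallel gripper is mounted at the origin on a cart in front of the work surface, level with it; the furniture and walls round the work are solid. World frame = base frame: x ahead of the robot, y to its left, z up, the work surface at z = 0. Lengths are in m, angles in rad, forces in N, time in s.
With the tool pointing down it reaches from about 0.4 to 0.925 m from the base axis. Payload 3.4 kg.
Tool frame: the origin (TCP) lies between the finger pads; the fingertips stand 22 mm ahead of it and the grasp point (between the pads) lies 3 mm ahead of it; z points along the fingers, y is the line along which they close (so a half turn about z gives the same grasp; the last joint's range is limited). The gripper opens to 85 mm and grips with 20 to 120 N. Pads are 22 mm wide; open, the fingers measure 114 mm over their backs; the gripper's body (76 mm by 85 mm) begins 54 mm behind the grasp point. The pads swing forward as they close: fully open they stand 13 mm farther back than shut.
Start: joints at [-1.407, 0.307, 1.506, -0, 1.328, -0.073], TCP at [0.135, -0.559, 0.253] pointing down, gripper open.
Joint ranges: [-3.12, 3.12], [-1.05, 2.28], [0.14, 2.33], [-1.42, 4.57], [0.1, 2.73], [-2.68, 2.68]. Speed limits (rad/s): [2.57, 2.57, 3.14, 3.14, 3.14, 3.14].

### API

Orientations are given as a rotation vector (axis times angle).
In Python, from workcell import bot gives the robot as it stands.
- The arm moves only by the tool servo_tool, never from a script. Its argument "plan" is a list of rows, each an object of numbers: "tx", "ty", "tz": the shift along the tool's x, y, z in units of 60 mm (1.0 is 60 mm); "rx", "ry", "rz": the turn, a rotation vector about the tool's x, y, z in rad. In form: [{"tx": .., "ty": .., "tz": .., "rx": .., "ry": .., "rz": ..}, ...]. A call has 1 to 10 rows; each row is the pose to reach, as a shift and turn from the pose commanded when the call began, along the tool's axes at that moment; what a row does not reach only later rows make up. A row lasts 1/8 s, in which the tool goes at most 62.5 mm and 10.7 degrees, less where a joint would pass 70% of its speed; a pose out of reach is approached as far as the arm can. A call with a gripper value outside its range is refused whole. "gripper" is the closure, from -1 (fully open) to 1 (shut), set as the call begins (left out, the last holds). The fingers move at their own pace and stop on an object; "grip_force" is the grip in N (left out, the last holds). Time passes only in rows, so rows that repeat a pose let the fingers close. It gives the time, the measured TCP pose, the force, the opening and the grip force at its end, in the units of the state.
- bot.observe(): the state, without advancing time (a new reading comes with each control period).
- bot.camera(name): name is "scene" or "top"; returns a dict with "img" (400x640x3 uint8, blue, green, red), "fovy" (degrees; the focal length in pixels is half the picture's height over the tangent of half this angle, whatever the lens; pixels are square), "cx", "cy" (the principal point, pixels), "world_from_camera" (4x4, takes a point from camera to world coordinates). Camera axes: x right, y up, looking along -z (the intrinsics and any distortion apply to the point x, -y, -z); pixel columns grow to the right and rows downward; lengths in m; the calibration is good to about 2 mm. A picture is of the moment at which its call begins. There is no depth.
- bot.hand_in(): hands the job in; it is judged then, once.
The state is a dict: "time": time; "qpos": joint angles; "dq": joint speeds; "joint_torque": joint torques, N m; "eef_pos": TCP position; "tool_rot": TCP orientation; "wrist_force": force on the tool from outside, world axes, zero at the start; "ft_torque": the same for the moment, N m; "width": opening from 0.0 (shut) to 1.0 (fully open); "finger_force": force on a finger pad.
Only numpy, scipy, OpenCV 4.12 (cv2) and the standard library are available. Lean on these libraries where they do the work, as an engineer would, in place of code of your own. Each camera call takes 0.05 s, during which the arm holds its last target. There are 200 camera calls.

### The job

Three slot nuts have hung up part way down the upright magazine. Take the packing rod out of its holder, push the nuts down the magazine until the whole stack bottoms out and press it firmly home with the rod (about 15 N). Then hang the rod back in its holder and swing the keeper fully shut across the magazine's mouth.

Things in the scene. Friction and masses are not known exactly. Their poses are not given: they have to be found in the camera images.
- magazine: Fixed upright aluminium magazine, 120 mm high; origin on the bench under its bore. Bore 16 mm (own x) by 32 mm (own y), open at the top, a sight slot down the front (-x). Steel head plate 50 x 100 mm, top at 120 mm. A column of sprung detents in the bore grips the nuts: they stay at any height; pushing takes 1 to 4 N a nut, to about 11 N for all three.
- magazine_mouth (a point): Centre of the bore in the top face of the head plate, 120 mm above the bench; a 4 mm chamfer leads in all round, from 24 x 40 mm to 16 x 32 mm.
- magazine_floor (a point): Centre of the bore's floor (top of the steel shutter), 14 mm above the bench. The packed stack of three nuts stands 39 mm high on it, its top 53 mm above the bench and 67 mm below the mouth. Axes as magazine.
- nut_low: Lowest of the three steel slot nuts in the bore, 16 x 30 x 13 mm (13 mm is its height), long side along the magazine's y; origin in the middle of its underside, z up. Home when it lies on the floor.
- nut_mid: Middle nut in the bore, same size and origin; it starts with a gap below it. Home when its origin is 13 mm above the floor.
- nut_top: Top nut in the bore, same size and origin; it starts with a gap below it, its top 15 to 34 mm below the mouth. Home when its origin is 26 mm above the floor.
- packing_rod: Loose rod, about 0.16 kg: 12 mm steel, 85 mm long, with a round wooden handle above. Origin at the centre of its lower end (tip), z up to the handle. Handle: 30 mm shoulder at 85 mm, grip 25 mm across from 94 to 137 mm, head 29 mm across up to 150 mm. With its tip on the packed stack the shoulder is 18 mm above the mouth.
- rod_grip (a point): Middle of the rod's handle, on its axis, 117 mm above the tip.
- rod_holder: Fixed bent-sheet holder, 60 x 74 mm with 26 mm feet, 100 mm high; origin on the bench under its hole. The rod hangs in it upright by the handle's shoulder, tip 15 mm above the bench.
- holder_hole (a point): Centre of the 16 mm hole in the holder's top, 100 mm above the bench, with a 2 mm chamfer.
- keeper (a joint): Keeper angle, rad: 0 is fully shut (on its stop, arm along the magazine's -y across the mouth), grows as it swings open counterclockwise seen from above (arm towards the magazine's +x at 1.57), to 2.5 at most. It stays where it is left; light friction, under 1 N at the knob. It starts clear of the mouth.
- keeper_knob (a point): Middle of the upright grip of the keeper's black knob, 12 mm across and 17 mm tall, 62 mm from the pivot, 135 mm above the bench; the keeper's flat arm lies 11 mm under this point.
- keeper_pivot (a point): Pivot axis of the keeper (vertical), at the magazine's own x = 0, y = +30 mm, 120 mm above the bench.
Mind the look-alikes: they are no part of the job. Leave any pink or turquoise look-alike of the rod_holder alone. Leave any purple look-alike of the packing_rod alone.

How it is judged:
On the way:
1. the stack is home and the rod presses on the top nut with at least 10 N (z of nut_low in the frame of magazine_floor below 0.002 m and z of nut_mid in the frame of magazine_floor below 0.0155 m and z of nut_top in the frame of magazine_floor below 0.029 m and contact force between packing_rod and nut_top above 10 N), for 0.1 s.
At the end, for the whole second after the job is handed in: The three nuts lie stacked on the magazine floor without gaps (2, 2.5 and 3 mm, lowest first; top nut level within 0.1 rad), the rod hangs upright and still in its holder, shoulder within 4 mm of its seat, and the keeper is shut within 0.08 rad (z of nut_low in the frame of magazine_floor below 0.002 m and z of nut_mid in the frame of magazine_floor below 0.0155 m and z of nut_top in the frame of magazine_floor below 0.029 m and angle between each of nut_top, packing_rod's own z axis and vertical below 0.1 rad and horizontal distance between packing_rod and holder_hole below 0.006 m and z of packing_rod in the frame of rod_holder below 0.019 m and linear speed of packing_rod below 0.02 m/s and value of joint keeper below 0.08 rad); the robot touches nothing.
It also fails if it takes over 66 s, if anything falls off the work surface, if the arm or the gripper's body presses on something with over 40 N, if the wrist force passes 120 N, or if a joint passes its speed limit or range.

## Working session

There is one attempt and no reset: what is moved stays moved. The work goes in short steps, Python scripts to look and compute and a tool call to move; the robot and the scene stay as the last step left them, time stands still between calls to the robot, and variables do not carry over. Pictures are saved under pics/ and viewed, at most 10 in all, crops included, and the job is handed in when it is done.

Besides the shell and the picture viewer there is one more tool, called as name([rows], argument=value, ...), one row to a line, values as JSON. servo_tool: Moves the arm, as the interface text tells. Its arguments: {"type":"object","properties":{"plan":{"type":"array"},"gripper":{"type":"number"},"grip_force":{"type":"number"}},"required":["plan"]}

```bash
mkdir -p pics; ls; python3 - <<'E'
from workcell import bot
import cv2
for n in("scene","top"):
    c=bot.camera(n);cv2.imwrite(f"pics/{n}0.png",c["img"]);print(n,c.keys(),c["fovy"],c["cx"],c["cy"],c["world_from_camera"].round(4).tolist(),{k:v for k,v in c.items() if k not in("img","world_from_camera")})
print(bot.observe())
E
```

```text
pics
scene dict_keys(['img', 'fovy', 'cx', 'cy', 'world_from_camera']) 52.31749802366245 319.2975208618198 199.5377151183382 [[0.5473, 0.4221, -0.7227, -0.1578], [-0.8366, 0.3005, -0.458, -0.5249], [0.0239, 0.8553, 0.5176, 0.5464], [0.0, 0.0, 0.0, 1.0]] {'fovy': 52.31749802366245, 'cx': 319.2975208618198, 'cy': 199.5377151183382}
top dict_keys(['img', 'fovy', 'cx', 'cy', 'world_from_camera']) 47.40000850008533 314.6024507523918 212.18859389444384 [[-0.0218, 0.9824, -0.1857, 0.3013], [-0.9996, -0.0183, 0.0206, -0.1173], [0.0168, 0.1861, 0.9824, 0.9526], [0.0, 0.0, 0.0, 1.0]] {'fovy': 47.40000850008533, 'cx': 314.6024507523918, 'cy': 212.18859389444384}
{'time': 0.1, 'qpos': array([-1.40647387e+00,  3.07525340e-01,  1.50755197e+00,  4.46675703e-05,
        1.32843158e+00, -7.35131692e-02]), 'dq': array([-0.00074644, -0.0018781 , -0.00256438,  0.00134935,  0.00078547,
       -0.00109013]), 'joint_torque': array([ 3.71501903e-05, -4.58529639e+01, -2.52608657e+01, -1.66285608e-04,
        5.56112951e-03,  2.43996635e-05]), 'eef_pos': array([ 0.1353552 , -0.55822552,  0.25245411]), 'tool_rot': array([-3.11750480e+00, -3.72467324e-01,  6.85531459e-05]), 'wrist_force': array([-0.39412436, -0.73715649, -0.02455197]), 'ft_torque': array([-0.01536646, -0.00557434, -0.02068875]), 'finger_force': 0.0, 'width': 0.9963073963293448}
```

View pics/scene0.png

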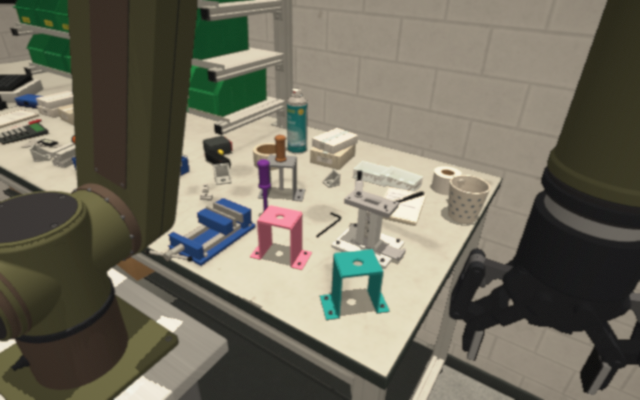

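View pics/top0.png

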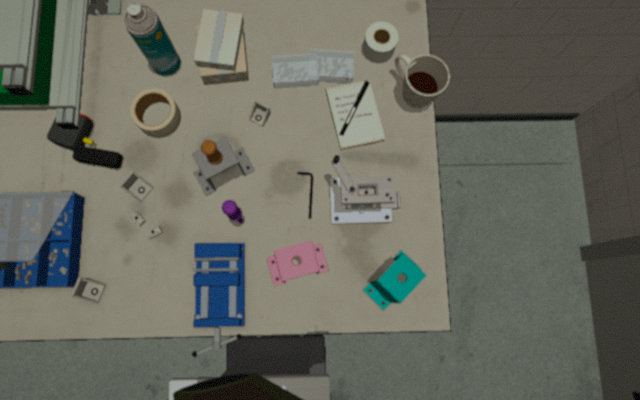

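The scene view shows the brown-handled rod in the grey holder at about (281,148) and the magazine at (370,205). In the top view the rod handle is at (209,148), the magazine mouth at (367,190) and the keeper knob at about (337,160). The purple rod and the pink and turquoise holders are decoys.

```bash
cat > h.py <<'E'
import numpy as np,cv2
from workcell import bot
def ray(c,u,v):
    f=200/np.tan(np.radians(c["fovy"]/2));M=c["world_from_camera"]
    return M[:3,3],M[:3,:3]@np.array([(u-c["cx"])/f,-(v-c["cy"])/f,-1])
def onz(c,u,v,z):
    o,d=ray(c,u,v);return o+d*(z-o[2])/d[2]
def tri(a,b):
    (o,d),(p,e)=a,b;s=np.linalg.lstsq(np.c_[d,-e],p-o,rcond=None)[0]
    x,y=o+d*s[0],p+e*s[1];return (x+y)/2,np.linalg.norm(x-y)
def proj(c,P):
    M=c["world_from_camera"];q=M[:3,:3].T@(np.array(P)-M[:3,3]);f=200/np.tan(np.radians(c["fovy"]/2))
    return c["cx"]-f*q[0]/q[2],c["cy"]+f*q[1]/q[2]
E
python3 - <<'E'
import cv2,numpy as np
t=cv2.imread("pics/top0.png");s=cv2.imread("pics/scene0.png")
a=cv2.resize(t[130:230,180:310],None,fx=3,fy=3,interpolation=2)
b=cv2.resize(t[145:245,300:430],None,fx=3,fy=3,interpolation=2)
c=cv2.resize(s[125:225,220:350],None,fx=3,fy=3,interpolation=2)
d=cv2.resize(s[165:265,310:440],None,fx=3,fy=3,interpolation=2)
cv2.imwrite("pics/c1.png",np.vstack([np.hstack([a,b]),np.hstack([c,d])]))
E
```

```text
(no output)
```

View pics/c1.png

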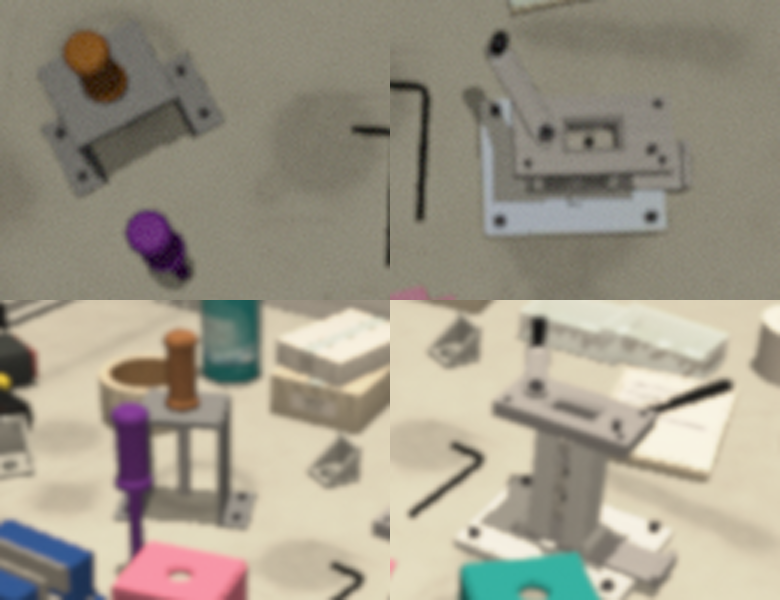

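The crop shows the rod head at top-view (209,147), the bore at (367,190), the pivot at (352,189) and the knob at (336,159). Next I measure these with masks.

```bash
cat > m.py <<'E'
from h import *
def blob(img,lo,hi,box,hsv=True):
    m=cv2.inRange(cv2.cvtColor(img,cv2.COLOR_BGR2HSV) if hsv else img,np.array(lo),np.array(hi))
    k=np.zeros_like(m);x0,y0,x1,y1=box;k[y0:y1,x0:x1]=m[y0:y1,x0:x1]
    n,l,s,c=cv2.connectedComponentsWithStats(k)
    i=1+np.argmax(s[1:,4]);return (l==i).astype(np.uint8),s[i],c[i]
E
python3 - <<'E'
from m import *
T=bot.camera("top");S=bot.camera("scene")
b,st,ce=blob(T["img"],(5,120,40),(20,255,255),(190,130,240,180));print("rod top",st,ce)
# bright head cap
b2,st2,ce2=blob(T["img"],(5,120,110),(20,255,255),(190,130,240,180));print("head",st2,ce2)
s1,ss,cs=blob(S["img"],(3,90,30),(20,255,255),(268,130,296,166));print("rod scene",ss,cs)
ys,xs=np.nonzero(s1)
for y in range(ss[1],ss[1]+ss[3]):print(y,xs[ys==y].min(),xs[ys==y].max(),end='; ')
print()
print("head@.165",onz(T,*ce2,.165).round(4))
print("tri",tri(ray(T,*ce2),ray(S,281,137.5)))
# knob
k,sk,ck=blob(T["img"],(0,0,0),(40,40,40),(328,150,345,167),False);print("knob",sk,ck,onz(T,*ck,.137).round(4))
p,sp,cp=blob(T["img"],(0,0,0),(75,75,75),(347,184,357,195),False);print("piv",sp,cp,onz(T,*cp,.127).round(4))
# plate outline
g=cv2.cvtColor(T["img"],cv2.COLOR_BGR2GRAY)
print(g[176:208:1,352:396:2])
E
```

```text
rod top [201 141  21  23 295] [211.26101695 151.69830508]
head [202 141  13  12 128] [207.9765625 146.34375  ]
rod scene [268 135  18  27 313] [278.15335463 147.97124601]
135 277 283; 136 276 284; 137 275 285; 138 275 285; 139 275 284; 140 276 284; 141 276 284; 142 276 284; 143 276 284; 144 275 284; 145 268 284; 146 268 284; 147 268 284; 148 268 284; 149 268 284; 150 268 284; 151 268 284; 152 268 284; 153 268 284; 154 276 284; 155 277 284; 156 277 284; 157 276 285; 158 276 285; 159 276 285; 160 276 284; 161 278 282; 
head@.165 [0.5745 0.0557 0.165 ]
tri (array([0.57738332, 0.05734655, 0.15698555]), np.float64(0.00024403789739648295))
knob [334 157   4   6  17] [335.76470588 159.47058824] [ 0.5548 -0.176   0.137 ]
piv [350 187   4   4  14] [351.5        188.71428571] [ 0.5007 -0.2044  0.127 ]
[[133 134 134 136 139 137 134 135 135 134 138 138 134 134 134 135 133 136
  134 136 137 137]
 [137 138 137 137 136 137 135 138 136 135 136 137 136 132 136 134 135 134
  122 125 136 137]
 [137 138 135 137 136 135 138 134 137 136 133 136 136 135 134 134 133 133
  100 107 132 137]
 [136 138 138 138 
[... 1979 characters left out ...]
8 138 137 137 135 137 136 136
  135 115 133 135]
 [140 137 136 137 136 135 134 136 135 134 128 129 131 124 127 123 123 125
  119 114 119 126]
 [125 124 123 122 123 119 116 117 117 112 106 107 109 102  96 102 105 104
   99 104 105 121]
 [ 95  88  90  89  82  81  86  84  82  71  71  91  82  79  85 109 111 107
  109 112 114 129]
 [ 64  65  68  65  71  78  67  64  65  63  74 101  89  76  95 134 133 130
  133 133 133 137]
 [ 68  65  63  64  77  84  73  63  66  66  80 113  88  84  99 139 138 141
  141 140 142 140]
 [ 70  70  70  75  87  83  78  70  71  76  83 107  87  85  96 135 141 141
  138 136 141 141]
 [ 76  75  75  80  86  91  80  80  82  81  84  99  86  84  93 124 136 132
  132 134 124 127]]
```

```bash
python3 - <<'E'
from m import *
T=bot.camera("top");S=bot.camera("scene")
print("mouth top",onz(T,367.3,189.5,.12).round(4),"scene",onz(S,372.3,200.7,.12).round(4), tri(ray(T,367.3,189.5),ray(S,372.3,200.7)))
print("proj head scene of top est",proj(S,onz(T,208,146.35,.165)),proj(S,onz(T,208,146.35,.165)-[0,0,.065]))
P=onz(T,208,146.35,.165);print("proj shoulder",proj(T,P-[0,0,.060]),"lo", proj(T,P-[0,0,.05]))
# plate bottom edge by gradient
g=cv2.GaussianBlur(cv2.cvtColor(T["img"],cv2.COLOR_BGR2GRAY),(3,3),0).astype(float)
pts=[]
for u in range(346,388,2):
    col=g[196:208,u];d=np.diff(col);i=d.argmin();pts.append((u,196.5+i+0.5*(d[i-1]-d[i+1])/(d[i-1]-2*d[i]+d[i+1])))
pts=np.array(pts);print(pts.round(1).tolist())
W=np.array([onz(T,u,v,.12) for u,v in pts]);s,i=np.polyfit(W[:,1],W[:,0],1);print("edge x at mouth y",i+s*-.232,"slope dx/dy",s)
for n,(u,v) in dict(piv=(351.5,188.7),purple=(231,209)).items():print(n,onz(T,u,v,.125).round(4))
E
```

```text
mouth top [ 0.5003 -0.2348  0.12  ] scene [ 0.4961 -0.2377  0.12  ] (array([ 0.5011938 , -0.23538401,  0.11661933]), np.float64(0.00018567858702593325))
proj head scene of top est (np.float64(280.7001297835153), np.float64(134.96155735076397)) (np.float64(281.3490768847655), np.float64(159.138742386053))
proj shoulder (np.float64(214.61935521596345), np.float64(156.5433583331888)) lo (np.float64(213.57841812558468), np.float64(154.94038577493285))
[[346.0, 197.5], [348.0, 202.5], [350.0, 202.4], [352.0, 202.7], [354.0, 202.6], [356.0, 202.6], [358.0, 202.6], [360.0, 202.4], [362.0, 202.4], [364.0, 202.4], [366.0, 202.5], [368.0, 202.4], [370.0, 202.3], [372.0, 201.9], [374.0, 201.5], [376.0, 201.6], [378.0, 201.7], [380.0, 201.4], [382.0, 201.0], [384.0, 201.0], [386.0, 200.9]]
edge x at mouth y 0.47669202069723143 slope dx/dy 0.008168771108957446
piv [ 0.5012 -0.2046  0.125 ]
purple [0.4667 0.0195 0.125 ]
```

The mouth is at (0.501,-0.235), the pivot is 30.6 mm from it, the knob is 61 mm from the pivot (angle about 2.06), and the rod is at (0.575,0.056). These match the given sizes. I move to a waypoint and turn so the jaws close along world x.

servo_tool([
  {"tx": 0.7,"ty": -0.32,"tz": 0,"rx": 0,"ry": 0,"rz": -0.16},
  {"tx": 1.4,"ty": -0.64,"tz": 0,"rx": 0,"ry": 0,"rz": -0.32},
  {"tx": 2.1,"ty": -0.96,"tz": 0,"rx": 0,"ry": 0,"rz": -0.48},
  {"tx": 2.8,"ty": -1.28,"tz": 0,"rx": 0,"ry": 0,"rz": -0.64},
  {"tx": 3.5,"ty": -1.6,"tz": 0,"rx": 0,"ry": 0,"rz": -0.8},
  {"tx": 4.2,"ty": -1.95,"tz": 0,"rx": 0,"ry": 0,"rz": -0.96},
  {"tx": 4.9,"ty": -2.28,"tz": 0,"rx": 0,"ry": 0,"rz": -1.12},
  {"tx": 5.5,"ty": -2.57,"tz": 0,"rx": 0,"ry": 0,"rz": -1.25},
  {"tx": 5.5,"ty": -2.57,"tz": 0,"rx": 0,"ry": 0,"rz": -1.333},
  {"tx": 5.5,"ty": -2.57,"tz": 0,"rx": 0,"ry": 0,"rz": -1.333},
], gripper=-1)

```text
time: 1.55
eef_pos: [0.4201, -0.3307, 0.2532]
tool_rot: [-2.221, -2.222, 0.0]
wrist_force: [-0.5, -0.7, -0.3]
width: 1.004
finger_force: 0.0
```

servo_tool([
  {"tx": 0.9,"ty": 0.36},
  {"tx": 1.8,"ty": 0.72},
  {"tx": 2.7,"ty": 1.08},
  {"tx": 3.6,"ty": 1.44},
  {"tx": 4.5,"ty": 1.8},
  {"tx": 5.4,"ty": 2.16},
  {"tx": 6.0,"ty": 2.4},
  {"tx": 6.44,"ty": 2.58},
  {"tx": 6.44,"ty": 2.58},
])

```text
invalid input
```

```bash
python3 - <<'E'
from m import *
o=bot.observe();print(o["eef_pos"],o["tool_rot"])
S=bot.camera("scene");T=bot.camera("top")
a=cv2.resize(S["img"][60:180,200:330],None,fx=3,fy=3,interpolation=2)
b=cv2.resize(T["img"][90:210,150:280],None,fx=3,fy=3,interpolation=2)
cv2.imwrite("pics/c2.png",np.hstack([a,b]))
E
```

```text
[ 0.42014896 -0.33071917  0.25319793] [-2.22081502e+00 -2.22169154e+00  2.43685783e-04]
```

View pics/c2.png

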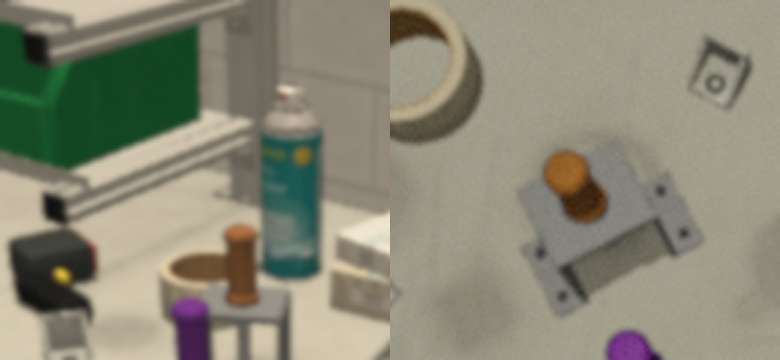

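The move was refused because each row needs all six fields, so the arm hasn't moved. The picture just shows the rod unchanged, with its head at top-view (209,147). I send it again.

servo_tool([
  {"tx": 0.9,"ty": 0.36,"tz": 0,"rx": 0,"ry": 0,"rz": 0},
  {"tx": 1.8,"ty": 0.72,"tz": 0,"rx": 0,"ry": 0,"rz": 0},
  {"tx": 2.7,"ty": 1.08,"tz": 0,"rx": 0,"ry": 0,"rz": 0},
  {"tx": 3.6,"ty": 1.44,"tz": 0,"rx": 0,"ry": 0,"rz": 0},
  {"tx": 4.5,"ty": 1.8,"tz": 0,"rx": 0,"ry": 0,"rz": 0},
  {"tx": 5.4,"ty": 2.16,"tz": 0,"rx": 0,"ry": 0,"rz": 0},
  {"tx": 6.0,"ty": 2.4,"tz": 0,"rx": 0,"ry": 0,"rz": 0},
  {"tx": 6.44,"ty": 2.58,"tz": 0,"rx": 0,"ry": 0,"rz": 0},
  {"tx": 6.44,"ty": 2.58,"tz": 0,"rx": 0,"ry": 0,"rz": 0},
  {"tx": 6.44,"ty": 2.58,"tz": 0,"rx": 0,"ry": 0,"rz": 0},
])

```text
time: 2.9
eef_pos: [0.5742, 0.0541, 0.2531]
tool_rot: [-2.223, -2.22, 0.002]
wrist_force: [0.3, -0.3, -0.6]
width: 0.996
finger_force: 0.0
```

servo_tool([
  {"tx": 0,"ty": 0,"tz": 0.5,"rx": 0,"ry": 0,"rz": 0},
  {"tx": 0,"ty": 0,"tz": 1.0,"rx": 0,"ry": 0,"rz": 0},
  {"tx": 0,"ty": 0,"tz": 1.5,"rx": 0,"ry": 0,"rz": 0},
  {"tx": 0,"ty": 0,"tz": 1.93,"rx": 0,"ry": 0,"rz": 0},
  {"tx": 0,"ty": 0,"tz": 1.93,"rx": 0,"ry": 0,"rz": 0},
  {"tx": 0,"ty": 0,"tz": 1.93,"rx": 0,"ry": 0,"rz": 0},
])

```text
time: 3.65
eef_pos: [0.5751, 0.0542, 0.1385]
tool_rot: [2.222, 2.219, 0.001]
wrist_force: [0.5, 0.5, -0.3]
width: 1.005
finger_force: 0.0
```

servo_tool([
  {"tx": 0,"ty": 0,"tz": 0,"rx": 0,"ry": 0,"rz": 0},
  {"tx": 0,"ty": 0,"tz": 0,"rx": 0,"ry": 0,"rz": 0},
  {"tx": 0,"ty": 0,"tz": 0,"rx": 0,"ry": 0,"rz": 0},
  {"tx": 0,"ty": 0,"tz": 0,"rx": 0,"ry": 0,"rz": 0},
  {"tx": 0,"ty": 0,"tz": 0,"rx": 0,"ry": 0,"rz": 0},
  {"tx": 0,"ty": 0,"tz": 0,"rx": 0,"ry": 0,"rz": 0},
  {"tx": 0,"ty": 0,"tz": 0,"rx": 0,"ry": 0,"rz": 0},
  {"tx": 0,"ty": 0,"tz": 0,"rx": 0,"ry": 0,"rz": 0},
], gripper=1, grip_force=60)

```text
time: 4.65
eef_pos: [0.575, 0.0552, 0.1381]
tool_rot: [2.221, 2.221, 0.001]
wrist_force: [-0.9, 0.7, 5.7]
width: 0.279
finger_force: 57.7
```

servo_tool([
  {"tx": 0,"ty": 0,"tz": -0.2,"rx": 0,"ry": 0,"rz": 0},
  {"tx": 0,"ty": 0,"tz": -0.5,"rx": 0,"ry": 0,"rz": 0},
  {"tx": 0,"ty": 0,"tz": -0.9,"rx": 0,"ry": 0,"rz": 0},
  {"tx": 0,"ty": 0,"tz": -1.3,"rx": 0,"ry": 0,"rz": 0},
  {"tx": 0,"ty": 0,"tz": -1.7,"rx": 0,"ry": 0,"rz": 0},
  {"tx": 0,"ty": 0,"tz": -2.1,"rx": 0,"ry": 0,"rz": 0},
  {"tx": 0,"ty": 0,"tz": -2.1,"rx": 0,"ry": 0,"rz": 0},
  {"tx": 0,"ty": 0,"tz": -2.1,"rx": 0,"ry": 0,"rz": 0},
])

```text
time: 5.65
eef_pos: [0.5738, 0.0551, 0.2626]
tool_rot: [-2.221, -2.221, 0.002]
wrist_force: [0.0, 0.4, -1.4]
width: 0.283
finger_force: 58.1
```

```bash
python3 - <<'E'
from m import *
o=bot.observe();print(o["eef_pos"],o["width"],o["wrist_force"],o["finger_force"])
S=bot.camera("scene");T=bot.camera("top")
p=o["eef_pos"];tip=p-[0,0,.122]
print("pred tip scene",proj(S,tip),"top",proj(T,tip))
a=cv2.resize(S["img"][50:180,200:330],None,fx=3,fy=3,interpolation=2)
b=cv2.resize(T["img"][80:210,150:280],None,fx=3,fy=3,interpolation=2)
cv2.imwrite("pics/c3.png",np.hstack([a,b]))
E
```

```text
[0.57384467 0.0551467  0.26257298] 0.2829722656250593 [ 0.0380381   0.4234333  -1.44536993] 58.09528768657714
pred tip scene (np.float64(280.9404635600667), np.float64(144.37202537421672)) top (np.float64(211.06431116373227), np.float64(151.01148714318416))
```

View pics/c3.png

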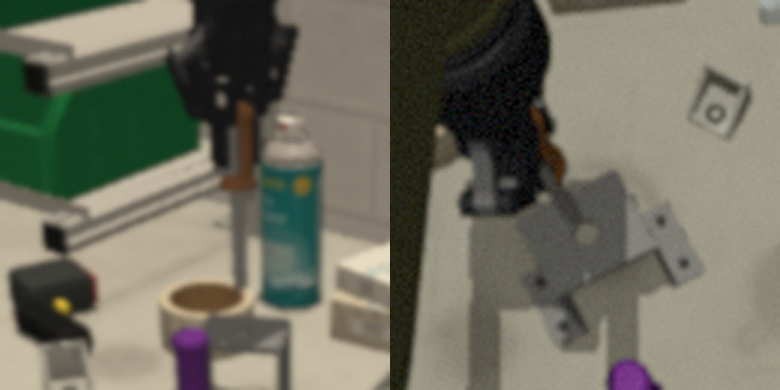

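The rod is held upright. The holder hole is now visible at top-view (215.3,158) and the tip is at scene (280,146), within about 1.5 px of the prediction. Next I move over the mouth.

servo_tool([
  {"tx": -0.5,"ty": -0.13,"tz": 0,"rx": 0,"ry": 0,"rz": 0},
  {"tx": -1.2,"ty": -0.3,"tz": 0,"rx": 0,"ry": 0,"rz": 0},
  {"tx": -2.0,"ty": -0.5,"tz": 0,"rx": 0,"ry": 0,"rz": 0},
  {"tx": -2.8,"ty": -0.7,"tz": 0,"rx": 0,"ry": 0,"rz": 0},
  {"tx": -3.6,"ty": -0.9,"tz": 0,"rx": 0,"ry": 0,"rz": 0},
  {"tx": -4.3,"ty": -1.08,"tz": 0,"rx": 0,"ry": 0,"rz": 0},
  {"tx": -4.7,"ty": -1.18,"tz": 0,"rx": 0,"ry": 0,"rz": 0},
  {"tx": -4.88,"ty": -1.23,"tz": 0,"rx": 0,"ry": 0,"rz": 0},
  {"tx": -4.88,"ty": -1.23,"tz": 0,"rx": 0,"ry": 0,"rz": 0},
  {"tx": -4.88,"ty": -1.23,"tz": 0,"rx": 0,"ry": 0,"rz": 0},
])

```text
time: 7.0
eef_pos: [0.5009, -0.2365, 0.2632]
tool_rot: [-2.22, -2.222, -0.001]
wrist_force: [0.5, 0.6, -0.9]
width: 0.283
finger_force: 58.1
```

```bash
python3 - <<'E'
from m import *
S=bot.camera("scene");T=bot.camera("top")
o=bot.observe();print(o["eef_pos"],o["wrist_force"])
p=o["eef_pos"];tip=p-[0,0,.122]
print("hole",onz(T,215.3,158,.1),"pred tip scene",proj(S,tip),"top",proj(T,tip),"mouth scene",proj(S,[.501,-.235,.12]))
a=cv2.resize(S["img"][130:230,310:410],None,fx=4,fy=4,interpolation=2)
b=cv2.resize(T["img"][130:230,310:410],None,fx=4,fy=4,interpolation=2)
cv2.imwrite("pics/c4.png",np.hstack([a,b]))
E
```

```text
[ 0.50106309 -0.23649914  0.26343101] [-0.64108366  0.66861885 -0.88920005]
hole [0.57315339 0.05528481 0.1       ] pred tip scene (np.float64(373.84982510299244), np.float64(190.35604356214)) top (np.float64(369.7138444892274), np.float64(186.35323910401578)) mouth scene (np.float64(372.1941940876896), np.float64(199.2746962965919))
```

View pics/c4.png

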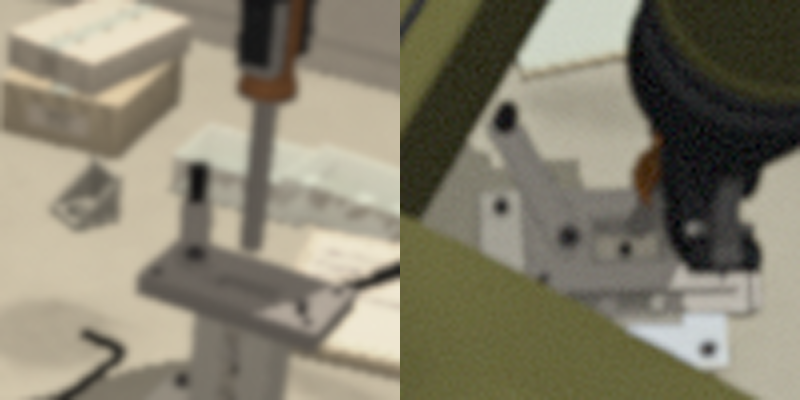

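The tip (scene 373,192) stands over the mouth (372,200), and this offset matches the prediction. I start the descent and stiffen the grip.

servo_tool([
  {"tx": 0,"ty": 0,"tz": 0.15,"rx": 0,"ry": 0,"rz": 0},
  {"tx": 0,"ty": 0,"tz": 0.3,"rx": 0,"ry": 0,"rz": 0},
  {"tx": 0,"ty": 0,"tz": 0.4,"rx": 0,"ry": 0,"rz": 0},
  {"tx": 0,"ty": 0,"tz": 0.5,"rx": 0,"ry": 0,"rz": 0},
  {"tx": 0,"ty": 0,"tz": 0.6,"rx": 0,"ry": 0,"rz": 0},
  {"tx": 0,"ty": 0,"tz": 0.6,"rx": 0,"ry": 0,"rz": 0},
], grip_force=100)

```text
time: 7.85
eef_pos: [0.5005, -0.2375, 0.2269]
tool_rot: [-2.221, -2.22, 0.0]
wrist_force: [0.9, 0.1, -1.3]
width: 0.275
finger_force: 96.8
```

servo_tool([
  {"tx": 0,"ty": 0,"tz": 0.1,"rx": 0,"ry": 0,"rz": 0},
  {"tx": 0,"ty": 0,"tz": 0.2,"rx": 0,"ry": 0,"rz": 0},
  {"tx": 0,"ty": 0,"tz": 0.3,"rx": 0,"ry": 0,"rz": 0},
  {"tx": 0,"ty": 0,"tz": 0.4,"rx": 0,"ry": 0,"rz": 0},
  {"tx": 0,"ty": 0,"tz": 0.5,"rx": 0,"ry": 0,"rz": 0},
  {"tx": 0,"ty": 0,"tz": 0.6,"rx": 0,"ry": 0,"rz": 0},
  {"tx": 0,"ty": 0,"tz": 0.68,"rx": 0,"ry": 0,"rz": 0},
  {"tx": 0,"ty": 0,"tz": 0.68,"rx": 0,"ry": 0,"rz": 0},
])

```text
time: 8.85
eef_pos: [0.5014, -0.2382, 0.1876]
tool_rot: [2.22, 2.22, 0.0]
wrist_force: [-0.4, 0.1, 7.9]
width: 0.273
finger_force: 97.3
```

servo_tool([
  {"tx": 0,"ty": 0,"tz": 0.05,"rx": 0,"ry": 0,"rz": 0},
  {"tx": 0,"ty": 0,"tz": 0.1,"rx": 0,"ry": 0,"rz": 0},
  {"tx": 0,"ty": 0,"tz": 0.14,"rx": 0,"ry": 0,"rz": 0},
  {"tx": 0,"ty": 0,"tz": 0.18,"rx": 0,"ry": 0,"rz": 0},
  {"tx": 0,"ty": 0,"tz": 0.18,"rx": 0,"ry": 0,"rz": 0},
])

```text
time: 9.48
eef_pos: [0.5014, -0.2384, 0.1772]
tool_rot: [2.219, 2.22, 0.0]
wrist_force: [-0.9, -0.4, 10.6]
width: 0.274
finger_force: 97.5
```

servo_tool([
  {"tx": 0,"ty": 0,"tz": 0.02,"rx": 0,"ry": 0,"rz": 0},
  {"tx": 0,"ty": 0,"tz": 0.04,"rx": 0,"ry": 0,"rz": 0},
  {"tx": 0,"ty": 0,"tz": 0.04,"rx": 0,"ry": 0,"rz": 0},
])

```text
time: 9.85
eef_pos: [0.5016, -0.2385, 0.1763]
tool_rot: [2.219, 2.219, 0.0]
wrist_force: [-3.2, 0.9, 18.7]
width: 0.272
finger_force: 98.5
```

servo_tool([
  {"tx": 0,"ty": 0,"tz": 0.02,"rx": 0,"ry": 0,"rz": 0},
  {"tx": 0,"ty": 0,"tz": 0.02,"rx": 0,"ry": 0,"rz": 0},
  {"tx": 0,"ty": 0,"tz": 0.02,"rx": 0,"ry": 0,"rz": 0},
])

```text
time: 10.22
eef_pos: [0.5017, -0.2385, 0.176]
tool_rot: [2.218, 2.218, 0.001]
wrist_force: [-4.7, 0.4, 25.6]
width: 0.272
finger_force: 99.0
```

Force rises on a hard stop at tip height of about 53 mm with 25 N, so the stack is home. I withdraw.

servo_tool([
  {"tx": 0,"ty": 0,"tz": -0.15,"rx": 0,"ry": 0,"rz": 0},
  {"tx": 0,"ty": 0,"tz": -0.4,"rx": 0,"ry": 0,"rz": 0},
  {"tx": 0,"ty": 0,"tz": -0.7,"rx": 0,"ry": 0,"rz": 0},
  {"tx": 0,"ty": 0,"tz": -1.0,"rx": 0,"ry": 0,"rz": 0},
  {"tx": 0,"ty": 0,"tz": -1.3,"rx": 0,"ry": 0,"rz": 0},
  {"tx": 0,"ty": 0,"tz": -1.52,"rx": 0,"ry": 0,"rz": 0},
  {"tx": 0,"ty": 0,"tz": -1.52,"rx": 0,"ry": 0,"rz": 0},
  {"tx": 0,"ty": 0,"tz": -1.52,"rx": 0,"ry": 0,"rz": 0},
])

```text
time: 11.22
eef_pos: [0.5004, -0.2374, 0.2628]
tool_rot: [-2.221, -2.22, 0.001]
wrist_force: [0.2, -0.2, -1.4]
width: 0.279
finger_force: 97.0
```

servo_tool([
  {"tx": 0.5,"ty": 0.13,"tz": 0,"rx": 0,"ry": 0,"rz": 0},
  {"tx": 1.2,"ty": 0.3,"tz": 0,"rx": 0,"ry": 0,"rz": 0},
  {"tx": 2.0,"ty": 0.5,"tz": 0,"rx": 0,"ry": 0,"rz": 0},
  {"tx": 2.8,"ty": 0.7,"tz": 0,"rx": 0,"ry": 0,"rz": 0},
  {"tx": 3.6,"ty": 0.9,"tz": 0,"rx": 0,"ry": 0,"rz": 0},
  {"tx": 4.3,"ty": 1.08,"tz": 0,"rx": 0,"ry": 0,"rz": 0},
  {"tx": 4.7,"ty": 1.18,"tz": 0,"rx": 0,"ry": 0,"rz": 0},
  {"tx": 4.88,"ty": 1.23,"tz": 0,"rx": 0,"ry": 0,"rz": 0},
  {"tx": 4.88,"ty": 1.23,"tz": 0,"rx": 0,"ry": 0,"rz": 0},
  {"tx": 4.88,"ty": 1.23,"tz": 0,"rx": 0,"ry": 0,"rz": 0},
])

```text
time: 12.48
eef_pos: [0.5742, 0.0541, 0.2632]
tool_rot: [-2.222, -2.22, 0.002]
wrist_force: [0.9, -0.2, -1.6]
width: 0.273
finger_force: 97.0
```

```bash
python3 - <<'E'
from m import *
S=bot.camera("scene")
o=bot.observe();print(o["eef_pos"],o["wrist_force"])
s=cv2.imread("pics/c3.png")[:,:390]
a=cv2.resize(S["img"][50:180,200:330],None,fx=3,fy=3,interpolation=2)
cv2.imwrite("pics/c5.png",np.hstack([s,a]))
E
```

```text
[0.57433251 0.05401683 0.26335232] [ 0.31004349  0.05797362 -2.20029742]
```

View pics/c5.png

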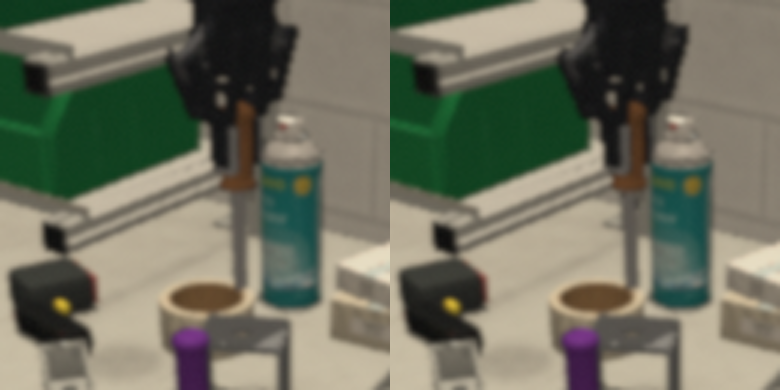

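The rod sits in the hand as it did after pickup (tip at 241 vs 239.5 in the crop). I lower it into the hole, slowing at the entry.

servo_tool([
  {"tx": 0.01,"ty": 0,"tz": 0.3,"rx": 0,"ry": 0,"rz": 0},
  {"tx": 0.01,"ty": 0,"tz": 0.5,"rx": 0,"ry": 0,"rz": 0},
  {"tx": 0.01,"ty": 0,"tz": 0.62,"rx": 0,"ry": 0,"rz": 0},
  {"tx": 0.01,"ty": 0,"tz": 0.7,"rx": 0,"ry": 0,"rz": 0},
  {"tx": 0.01,"ty": 0,"tz": 0.8,"rx": 0,"ry": 0,"rz": 0},
  {"tx": 0.01,"ty": 0,"tz": 0.8,"rx": 0,"ry": 0,"rz": 0},
])

```text
time: 13.28
eef_pos: [0.5744, 0.0558, 0.2151]
tool_rot: [-2.221, -2.221, 0.001]
wrist_force: [-0.5, -1.6, -1.2]
width: 0.275
finger_force: 97.0
```

servo_tool([
  {"tx": 0,"ty": 0,"tz": 0.2,"rx": 0,"ry": 0,"rz": 0},
  {"tx": 0,"ty": 0,"tz": 0.45,"rx": 0,"ry": 0,"rz": 0},
  {"tx": 0,"ty": 0,"tz": 0.7,"rx": 0,"ry": 0,"rz": 0},
  {"tx": 0,"ty": 0,"tz": 0.95,"rx": 0,"ry": 0,"rz": 0},
  {"tx": 0,"ty": 0,"tz": 1.15,"rx": 0,"ry": 0,"rz": 0},
  {"tx": 0,"ty": 0,"tz": 1.25,"rx": 0,"ry": 0,"rz": 0},
  {"tx": 0,"ty": 0,"tz": 1.25,"rx": 0,"ry": 0,"rz": 0},
  {"tx": 0,"ty": 0,"tz": 1.25,"rx": 0,"ry": 0,"rz": 0},
])

```text
time: 14.28
eef_pos: [0.5751, 0.0558, 0.141]
tool_rot: [2.221, 2.221, 0.001]
wrist_force: [1.2, 0.0, -1.3]
width: 0.276
finger_force: 97.0
```

servo_tool([
  {"tx": 0,"ty": 0,"tz": 0.03,"rx": 0,"ry": 0,"rz": 0},
  {"tx": 0,"ty": 0,"tz": 0.05,"rx": 0,"ry": 0,"rz": 0},
  {"tx": 0,"ty": 0,"tz": 0.05,"rx": 0,"ry": 0,"rz": 0},
])

```text
time: 14.65
eef_pos: [0.5749, 0.0558, 0.1382]
tool_rot: [2.221, 2.221, 0.001]
wrist_force: [-0.4, 0.2, 3.0]
width: 0.277
finger_force: 97.6
```

The rod is seated (wrist z force has turned positive). I release and rise.

servo_tool([
  {"tx": 0,"ty": 0,"tz": 0,"rx": 0,"ry": 0,"rz": 0},
  {"tx": 0,"ty": 0,"tz": 0,"rx": 0,"ry": 0,"rz": 0},
  {"tx": 0,"ty": 0,"tz": 0,"rx": 0,"ry": 0,"rz": 0},
  {"tx": 0,"ty": 0,"tz": 0,"rx": 0,"ry": 0,"rz": 0},
  {"tx": 0,"ty": 0,"tz": 0,"rx": 0,"ry": 0,"rz": 0},
  {"tx": 0,"ty": 0,"tz": 0,"rx": 0,"ry": 0,"rz": 0},
], gripper=-1, grip_force=20)

```text
time: 15.4
eef_pos: [0.5746, 0.0558, 0.1375]
tool_rot: [-2.221, -2.221, 0.0]
wrist_force: [-0.2, -0.2, 0.4]
width: 1.002
finger_force: 0.0
```

servo_tool([
  {"tx": 0,"ty": 0,"tz": -0.3,"rx": 0,"ry": 0,"rz": 0},
  {"tx": 0,"ty": 0,"tz": -0.8,"rx": 0,"ry": 0,"rz": 0},
  {"tx": 0,"ty": 0,"tz": -1.4,"rx": 0,"ry": 0,"rz": 0},
  {"tx": 0,"ty": 0,"tz": -1.6,"rx": 0,"ry": 0,"rz": 0},
  {"tx": 0,"ty": 0,"tz": -1.6,"rx": 0,"ry": 0,"rz": 0},
])

```text
time: 16.02
eef_pos: [0.5749, 0.0558, 0.234]
tool_rot: [2.221, 2.221, 0.002]
wrist_force: [-0.1, 0.1, 0.2]
width: 0.998
finger_force: 0.0
```

servo_tool([
  {"tx": -0.7,"ty": -0.06,"tz": 0,"rx": 0,"ry": 0,"rz": 0},
  {"tx": -1.5,"ty": -0.13,"tz": 0,"rx": 0,"ry": 0,"rz": 0},
  {"tx": -2.3,"ty": -0.2,"tz": 0,"rx": 0,"ry": 0,"rz": 0},
  {"tx": -3.1,"ty": -0.26,"tz": 0,"rx": 0,"ry": 0,"rz": 0},
  {"tx": -3.86,"ty": -0.32,"tz": 0,"rx": 0,"ry": 0,"rz": 0},
  {"tx": -3.86,"ty": -0.32,"tz": 0,"rx": 0,"ry": 0,"rz": 0},
  {"tx": -3.86,"ty": -0.32,"tz": 0.4,"rx": 0,"ry": 0,"rz": 0},
  {"tx": -3.86,"ty": -0.32,"tz": 0.4,"rx": 0,"ry": 0,"rz": 0},
], gripper=0)

```text
time: 17.02
eef_pos: [0.5532, -0.1742, 0.2065]
tool_rot: [-2.216, -2.217, 0.004]
wrist_force: [-0.4, 0.4, 0.0]
width: 0.502
finger_force: 0.0
```

```bash
python3 - <<'E'
from m import *
S=bot.camera("scene");T=bot.camera("top")
o=bot.observe();print(o["eef_pos"],o["width"])
print("pred tips centre",proj(S,o["eef_pos"]-[0,0,.022]),"knob",proj(S,[.5557,-.1758,.1435]),"rodhead",proj(T,[.575,.056,.165]))
b,st,c=blob(T["img"],(5,120,110),(20,255,255),(190,130,240,180));print("head",c,st)
a=cv2.resize(S["img"][120:220,310:410],None,fx=4,fy=4,interpolation=2)
b=cv2.resize(T["img"][120:220,190:290],None,fx=4,fy=4,interpolation=2)
cv2.imwrite("pics/c6.png",np.hstack([a,b]))
E
```

```text
[ 0.55497999 -0.17475232  0.20873548] 0.4972848685206269
pred tips centre (np.float64(361.12026145450085), np.float64(152.9862221802691)) knob (np.float64(360.16881252758645), np.float64(171.20379299734643)) rodhead (np.float64(207.8032844802932), np.float64(146.09377856513868))
head [205.18987342 146.16455696] [201 141  10  13  79]
```

View pics/c6.png

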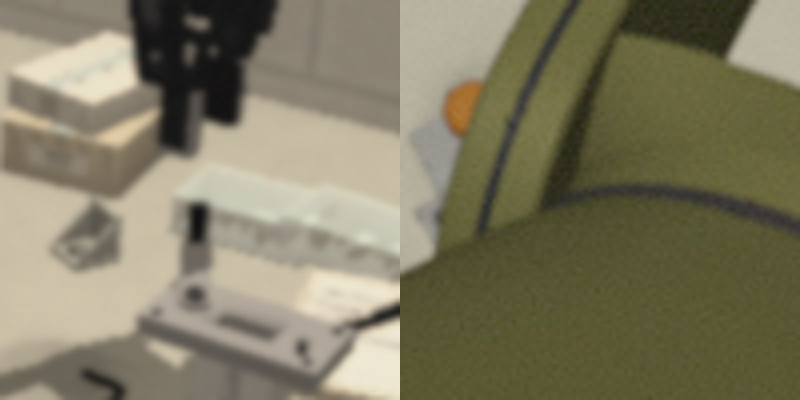

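The rod head is back at (205–208,146) in the top view, partly hidden by the arm. The knob top at scene (359.5,171.5) matches the prediction (360,171). I descend and close lightly.

servo_tool([
  {"tx": 0,"ty": 0,"tz": 0.4,"rx": 0,"ry": 0,"rz": 0},
  {"tx": 0,"ty": 0,"tz": 0.75,"rx": 0,"ry": 0,"rz": 0},
  {"tx": 0,"ty": 0,"tz": 0.97,"rx": 0,"ry": 0,"rz": 0},
  {"tx": 0,"ty": 0,"tz": 0.97,"rx": 0,"ry": 0,"rz": 0},
])

```text
time: 17.62
eef_pos: [0.5551, -0.1753, 0.1508]
tool_rot: [-2.22, -2.221, 0.001]
wrist_force: [0.0, -0.1, 0.7]
width: 0.501
finger_force: 0.0
```

servo_tool([
  {"tx": 0,"ty": 0,"tz": 0,"rx": 0,"ry": 0,"rz": 0},
  {"tx": 0,"ty": 0,"tz": 0,"rx": 0,"ry": 0,"rz": 0},
  {"tx": 0,"ty": 0,"tz": 0,"rx": 0,"ry": 0,"rz": 0},
  {"tx": 0,"ty": 0,"tz": 0,"rx": 0,"ry": 0,"rz": 0},
  {"tx": 0,"ty": 0,"tz": 0,"rx": 0,"ry": 0,"rz": 0},
  {"tx": 0,"ty": 0,"tz": 0,"rx": 0,"ry": 0,"rz": 0},
], gripper=1, grip_force=20)

```text
time: 18.38
eef_pos: [0.5561, -0.1761, 0.1522]
tool_rot: [2.22, 2.22, 0.001]
wrist_force: [-0.7, 0.8, 5.3]
width: 0.128
finger_force: 20.9
```

servo_tool([
  {"tx": -0.2,"ty": 0.08,"tz": -0.03,"rx": 0,"ry": 0,"rz": 0},
  {"tx": -0.41,"ty": 0.12,"tz": -0.03,"rx": 0,"ry": 0,"rz": 0},
  {"tx": -0.63,"ty": 0.11,"tz": -0.03,"rx": 0,"ry": 0,"rz": 0},
  {"tx": -0.84,"ty": 0.06,"tz": -0.03,"rx": 0,"ry": 0,"rz": 0},
  {"tx": -1.035,"ty": -0.035,"tz": -0.03,"rx": 0,"ry": 0,"rz": 0},
  {"tx": -1.205,"ty": -0.17,"tz": -0.03,"rx": 0,"ry": 0,"rz": 0},
  {"tx": -1.34,"ty": -0.33,"tz": -0.03,"rx": 0,"ry": 0,"rz": 0},
  {"tx": -1.435,"ty": -0.51,"tz": -0.03,"rx": 0,"ry": 0,"rz": 0},
  {"tx": -1.5,"ty": -0.71,"tz": -0.03,"rx": 0,"ry": 0,"rz": 0},
  {"tx": -1.5,"ty": -0.71,"tz": -0.03,"rx": 0,"ry": 0,"rz": 0},
])

```text
time: 19.62
eef_pos: [0.5128, -0.2708, 0.1535]
tool_rot: [2.218, 2.216, -0.006]
wrist_force: [2.2, -8.2, -6.1]
width: 0.126
finger_force: 19.9
```

servo_tool([
  {"tx": -0.04,"ty": -0.1,"tz": 0,"rx": 0,"ry": 0,"rz": 0},
  {"tx": -0.06,"ty": -0.2,"tz": 0,"rx": 0,"ry": 0,"rz": 0},
  {"tx": -0.06,"ty": -0.26,"tz": 0,"rx": 0,"ry": 0,"rz": 0},
  {"tx": -0.06,"ty": -0.26,"tz": 0,"rx": 0,"ry": 0,"rz": 0},
])

```text
time: 20.12
eef_pos: [0.501, -0.2729, 0.1537]
tool_rot: [2.216, 2.213, 0.004]
wrist_force: [10.3, -2.7, -9.5]
width: 0.124
finger_force: 19.6
```

servo_tool([
  {"tx": 0,"ty": 0,"tz": 0,"rx": 0,"ry": 0,"rz": 0},
  {"tx": 0,"ty": 0,"tz": 0,"rx": 0,"ry": 0,"rz": 0},
  {"tx": 0,"ty": 0,"tz": 0,"rx": 0,"ry": 0,"rz": 0},
  {"tx": 0,"ty": 0,"tz": 0,"rx": 0,"ry": 0,"rz": 0},
], gripper=0)

```text
time: 20.62
eef_pos: [0.4968, -0.2695, 0.1532]
tool_rot: [-2.221, -2.221, 0.001]
wrist_force: [0.7, 0.6, -0.4]
width: 0.502
finger_force: 0.0
```

servo_tool([
  {"tx": 0,"ty": 0,"tz": -0.3,"rx": 0,"ry": 0,"rz": 0},
  {"tx": 0,"ty": 0,"tz": -0.9,"rx": 0,"ry": 0,"rz": 0},
  {"tx": 0,"ty": 0,"tz": -1.6,"rx": 0,"ry": 0,"rz": 0},
  {"tx": -0.8,"ty": 0,"tz": -1.6,"rx": 0,"ry": 0,"rz": 0},
  {"tx": -1.6,"ty": -0.2,"tz": -1.6,"rx": 0,"ry": 0,"rz": 0},
  {"tx": -2.4,"ty": -0.8,"tz": -1.6,"rx": 0,"ry": 0,"rz": 0},
  {"tx": -3.2,"ty": -1.4,"tz": -1.6,"rx": 0,"ry": 0,"rz": 0},
  {"tx": -4.0,"ty": -2.0,"tz": -1.6,"rx": 0,"ry": 0,"rz": 0},
  {"tx": -4.0,"ty": -2.0,"tz": -1.6,"rx": 0,"ry": 0,"rz": 0},
  {"tx": -4.0,"ty": -2.0,"tz": -1.6,"rx": 0,"ry": 0,"rz": 0},
])

```text
time: 21.88
eef_pos: [0.3769, -0.5091, 0.2488]
tool_rot: [-2.222, -2.22, -0.001]
wrist_force: [0.0, 1.0, -0.2]
width: 0.5
finger_force: 0.0
```

```bash
python3 - <<'E'
from m import *
S=bot.camera("scene");T=bot.camera("top")
o=bot.observe();print(o["eef_pos"],o["time"])
b,st,c=blob(T["img"],(5,120,110),(20,255,255),(190,130,240,180));print("head",c,st)
a=cv2.resize(T["img"][130:230,180:310],None,fx=3,fy=3,interpolation=2)
b=cv2.resize(T["img"][145:245,300:430],None,fx=3,fy=3,interpolation=2)
c=cv2.resize(S["img"][125:225,220:350],None,fx=3,fy=3,interpolation=2)
d=cv2.resize(S["img"][165:265,310:440],None,fx=3,fy=3,interpolation=2)
cv2.imwrite("pics/c7.png",np.vstack([np.hstack([a,b]),np.hstack([c,d])]))
E
```

```text
[ 0.37785086 -0.50824992  0.24902678] 21.975
head [207.72661871 146.69064748] [201 141  14  13 139]
```

View pics/c7.png

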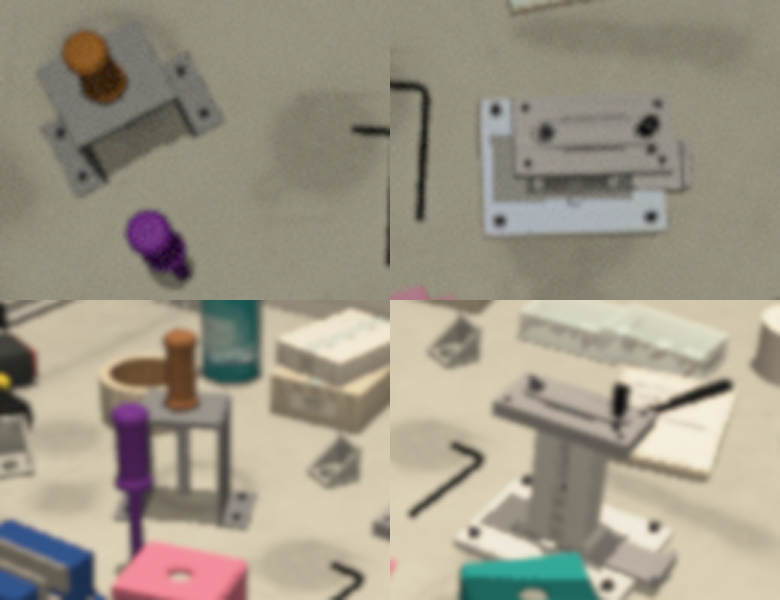

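The rod hangs as it did at the start, with its head at (207.7,146.7). The keeper lies shut across the mouth, parallel to the plate, with the knob at top-view (385,188). I hand in.

```bash
python3 -c "
from workcell import bot
print(bot.hand_in())"
```

```text
the job is handed in; nothing more can be done
None
```

I handed the job in at about 22 s, but the verdict was not shown: the nuts are pressed home at about 25 N (not the asked 15 N), the rod is back in its holder and the keeper is shut against its stop.

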